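Slide the mould crate up to the bench stop

ROBOT

A 7-joint arm with a two-finger parallel gripper is mounted at the origin on the work surface. World frame = base frame: x ahead of the robot, y to its left, z up, the work surface at z = 0. Lengths are in m, angles in rad, forces in N, time in s.
With the tool pointing down it reaches from about 0.4 to 0.85 m from the base axis. Payload 10.4 kg.
Tool frame: the origin (TCP) lies at the very end of the fingers, on their centre line; the grasp point (between the pads) lies 19 mm behind it; z points along the fingers, y is the line along which they close (so a half turn about z gives the same grasp; the last joint's range is limited). The gripper opens to 87 mm and grips with 3 to 60 N. Pads are 19 mm wide; open, the fingers measure 117 mm over their backs; the gripper's body (75 mm by 190 mm) begins 51 mm behind the grasp point.
Start: joints at [-1.327, 0.332, -0.065, 1.46, 0.022, 1.35, -0.088], TCP at [0.165, 0.603, 0.223] pointing down, gripper open.
Joint ranges: [-2.6, 2.6], [-0.5, 2.12], [-1.47, 1.34], [0.16, 2.42], [-1.27, 4.41], [0.06, 2.06], [-2.6, 2.6]. Speed limits (rad/s): [2.22, 2.22, 2.79, 2.79, 3.14, 3.14, 3.14].

INTERFACE

Orientations are given as [roll, pitch, yaw] about the fixed x, y, z axes, in that order (R = Rz(yaw) Ry(pitch) Rx(roll)).
In Python, from bench import readout, read_camera, env gives the robot as it stands.
- The arm moves only by the tool servo_tool, never from a script. Its argument "increments" is a list of rows, each a list of 4 numbers: the shift along the tool's x, y, z in mm, then the turn about the tool's z in rad. In form: [[x, y, z, roll], ...]. A call has 1 to 10 rows; each row is the pose to reach, as a shift and turn from the pose commanded when the call began, along the tool's axes at that moment; what a row does not reach only later rows make up. A row lasts 1/12 s, in which the tool goes at most 41.7 mm and 7.16 degrees, less where a joint would pass 70% of its speed; a pose out of reach is approached as far as the arm can. A call with a gripper value outside its range is refused whole. "jaw" is the finger opening in mm, from 0 to 87, set as the call begins (left out, the last holds). The fingers move at their own pace and stop on an object; "newtons" is the grip in N (left out, the last holds). Time passes only in rows, so rows that repeat a pose let the fingers close. It gives the time, the measured TCP pose, the force, the opening and the grip force at its end, in the units of the state.
- readout.get_obs(): the state, without advancing time (a new reading comes with each control period).
- read_camera(name): name is "side" or "top" or "wrist"; returns a dict with "image" (384x512x3 uint8, red, green, blue), "range_z" (384x512 float32, m along the optical axis (not along the pixel's ray), 0 where there is no reading), "fx", "fy", "cx", "cy" (pixels), "R" (3x3) and "t" (3): a world point X has camera coordinates R X + t; the wrist camera has in their place "tool_from_camera" (4x4, takes a point from camera to tool coordinates, whose origin is the TCP and whose axes are the flange's). Camera axes: x right, y down, z forward; pixel columns grow to the right and rows downward; lengths in m; the calibration is good to about 2 mm. A picture is of the moment at which its call begins: read the wrist's pose just before it.
- env.finish_job(): hands the job in; it is judged then, once.
The state is a dict: "time": time; "joints": joint angles; "qd": joint speeds; "joint_efforts": joint torques, N m; "position": TCP position; "tool_rot": TCP orientation; "contact_force": force on the tool from outside, world axes, zero at the start; "torque": the same for the moment, N m; "grip_width": opening from 0.0 (shut) to 1.0 (fully open); "grasp_force": force on a finger pad.
Only numpy, scipy, OpenCV 4.12 (cv2) and the standard library are available. Lean on these libraries where they do the work, as an engineer would, in place of code of your own. Each camera call takes 0.05 s, during which the arm holds its last target. There are 200 camera calls.

TASK

Push the tall, heavy mould crate across the bench to the robot's right with the fingers, until its right side sits flush along the wooden bench stop with no part of it sticking out past either end of the stop. Keep the crate standing flat on the bench all the way, never tipped or lifted, and leave the jar, the mug and the face form where they are.

Things in the scene. Friction and masses are not known exactly. Their poses are not given: they have to be found in the camera images.
- crate: tall closed crate of wooden boards, plaster on top, loose: 100 mm deep (x), 150 wide (y), 200 tall, about 2 kg, sides plane and upright. Friction about 0.6 with the bench: slides at 8 to 17 N, tips if pushed above some 65 mm. Origin: centre of the underside; +x from its left to its right side, z up. Starts 80 to 160 mm short of the stop, up to 40 mm off centre, turned up to 12 degrees
- crate_left (a point): middle of the bottom edge of the crate's left side (seen from the robot), the 150 mm wide side to push; axes as the crate
- crate_right (a point): middle of the bottom edge of the crate's right side, the one that must sit against the stop; axes as the crate
- stop: bench stop: dark wooden board on edge, screwed down, 220 mm long (its y), 45 mm tall, 22 mm thick, with a 12 mm high foot strip behind. Origin at the bench, midway along the plane face that looks left to the crate; +x points into the board, to the robot's right (turned up to 10 degrees), y along the face, away from the robot, z up
- jar: bystander: lidded white jar, 64 mm across, 100 mm tall, loose, standing near one end of the stop; origin at the centre of its underside
- mug: bystander: white mug, 76 mm across with a handle at its +y, 90 mm tall, loose, standing near one end of the stop; origin at the centre of its underside
- form: bystander: small plaster face form lying on its back, 149 mm long (its x), 105 mm wide, 68 mm tall, loose, behind (right of) the stop; origin at the centre of its underside

How it is judged:
By the outcome, as a careful person would: the job done as asked, in the order asked, and still so for the second after the job is handed in, with the robot touching nothing.
It also fails if it takes over 48 s, if anything falls off the work surface, if the arm or the gripper's body presses on something with over 40 N, if the wrist force passes 120 N, or if a joint passes its speed limit or range.

## Working session

There is one attempt and no reset: what is moved stays moved. The work goes in short steps, Python scripts to look and compute and a tool call to move; the robot and the scene stay as the last step left them, time stands still between calls to the robot, and variables do not carry over. Pictures are saved under pics/ and viewed, at most 10 in all, crops included, and the job is handed in when it is done.

Besides the shell and the picture viewer there is one more tool, called after "Call:" by a JSON object that holds its "fn" and its "kwargs", one argument or row to a line. servo_tool: Moves the arm, as the interface text tells. Its arguments: {"type":"object","properties":{"increments":{"type":"array"},"jaw":{"type":"number"},"newtons":{"type":"number"}},"required":["increments"]}

```bash
mkdir -p pics; python3 - <<'E'
from bench import readout, read_camera, env
import cv2,numpy as np
o=readout.get_obs();print(o)
for n in("top","side"):
    c=read_camera(n);cv2.imwrite(f"pics/{n}0.png",c["image"][:,:,::-1]);np.savez(f"{n}0.npz",**c)
    print(n,c["fx"],c["cx"],c["cy"],c["R"],c["t"], -c["R"].T@c["t"])
E
```

```text
{'time': 0.0, 'joints': array([-1.32657896,  0.33283639, -0.06470145,  1.46092958,  0.02160371,
        1.3499125 , -0.08848918]), 'qd': array([-0.00134282, -0.00031141, -0.00094949, -0.00169473, -0.00126353,
        0.00055927,  0.00021937]), 'joint_efforts': array([-2.10600379e-04, -6.23275495e+01,  2.48364976e-02, -3.89883721e+01,
       -6.13452075e-02,  4.01315535e-02,  1.48594254e-04]), 'position': array([0.1646937 , 0.6025102 , 0.22178171]), 'tool_rot': array([-3.14020419e+00,  6.87174059e-05,  2.87480908e+00]), 'contact_force': array([ 0.00152607, -0.04672388, -0.64397852]), 'torque': array([-0.00624965,  0.02965548, -0.00107969]), 'grasp_force': 0.0, 'grip_width': 0.9994286147396738}
top 381.6131996423941 256.37768006050845 191.2439951346712 [[ 0.0031704  -0.99897575  0.0451375 ]
 [-0.98555774 -0.01076375 -0.16899728]
 [ 0.16931003 -0.04394983 -0.98458241]] [-0.13615965  0.57196582  0.67330454] [ 0.4501398  -0.10027207  0.76573038]
side 398.23509771572384 250.34145307506654 191.22194821922045 [[ 0.68085216 -0.73241742  0.0022496 ]
 [-0.42877743 -0.40107606 -0.80949855]
 [ 0.5937931   0.55018426 -0.58711756]] [-0.50095331  0.22770044  0.46958531] [ 0.15987144 -0.53394019  0.4611519 ]
```

View pics/top0.png

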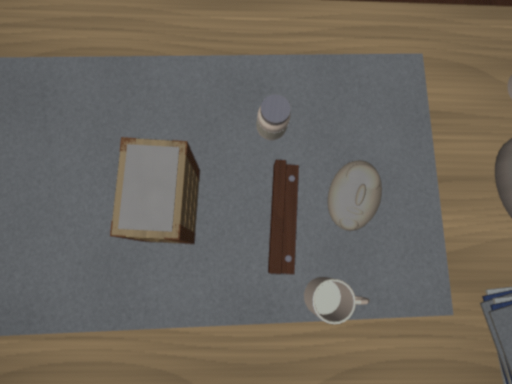

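View pics/side0.png

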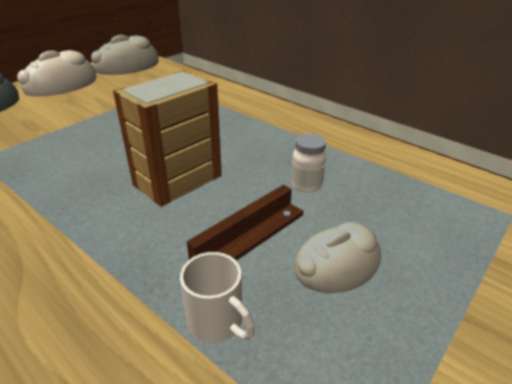

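The top view shows the crate top at about (152,190), with the stop's board at columns 272–288, rows 161–272. The jar is at (274,117), the mug at (330,300) and the form at (355,195). In the side view, the stop's near end is at (190,245) and its far end at (290,190). Next I'll measure using depth.

```bash
cat > meas.py <<'E'
import numpy as np,cv2
def cloud(c):
    v,u=np.mgrid[0:384,0:512];z=c["range_z"].astype(float)
    P=np.stack([(u-c["cx"])/c["fx"]*z,(v-c["cy"])/c["fy"]*z,z],-1)
    W=(P-c["t"])@c["R"]; W[z==0]=np.nan
    return W
def rect(pts):
    (c,(a,b),th)=cv2.minAreaRect((pts[:,:2]*1000).astype(np.float32))
    box=cv2.boxPoints((c,(a,b),th))
    e=[box[1]-box[0],box[2]-box[1]];L=max(e,key=np.linalg.norm)
    if L[0]<0:L=-L
    return np.round(c,1),np.round(sorted((a,b)),1),round(float(np.degrees(np.arctan2(L[1],L[0]))),2),np.round(box,0).tolist()
def big(m):
    n,l,s,_=cv2.connectedComponentsWithStats(m.astype(np.uint8));k=1+np.argmax(s[1:,4]);return l==k
def crate(W,zlo=.185,zhi=.215):
    z=W[...,2];m=big((z>zlo)&(z<zhi)&(W[...,1]<.3));return rect(W[m]),np.median(z[m])
def stop(W,c):
    im=cv2.cvtColor(c["image"],cv2.COLOR_RGB2HSV);z=W[...,2]
    m=big((z>.035)&(z<.055)&(im[...,2]<110)&(W[...,1]<-.08)&(W[...,1]>-.25)&(W[...,0]<.6));return rect(W[m]),np.median(z[m]),m.sum()
E
python3 - <<'E'
from meas import *
c=dict(np.load("top0.npz"));W=cloud(c)
print(np.round(W[[100,60,190,300],[150,300,230,200],2],4))
print(crate(W));print(stop(W,c))
s=dict(np.load("side0.npz"));S=cloud(s)
print("side",crate(S));print(stop(S,s))
# visible right face of crate from side: plane fit in mid heights
for nm,w in(("top",W),("side",S)):
    z=w[...,2];R=crate(W)[0];cc=R[0]/1000;th=np.radians(R[2]);u=np.array([np.cos(th),np.sin(th)]);n=np.array([-u[1],u[0]])
    d=w[...,:2]-cc;a=d@u;b=d@n
    m=(z>.03)&(z<.17)&(abs(a)<.06)&(b<-.03)&(b>-.07)
    p=np.polyfit(a[m],b[m],1);print(nm,m.sum(),"face offset",p, "z slope",np.polyfit(z[m],b[m],1))
for u,v in((274,100),(272,125),(320,290),(340,310),(355,195)):print(u,v,np.round(W[v,u],3))
E
```

```text
[ 0.0004  0.0002 -0.0017 -0.0003]
((array([552.2,  34.7]), array([101.2, 150.7]), -2.57, [[475.0, -13.0], [625.0, -19.0], [630.0, 82.0], [479.0, 89.0]]), np.float64(0.19988522269764228))
((array([ 509.4, -172.3]), array([ 22.4, 180.9]), -3.2, [[419.0, -178.0], [599.0, -189.0], [600.0, -166.0], [420.0, -156.0]]), np.float64(0.04383314096752358), np.int64(1119))
side ((array([551.8,  31.7]), array([103.8, 153.2]), -2.4, [[473.0, -17.0], [626.0, -23.0], [630.0, 80.0], [477.0, 87.0]]), np.float64(0.19963246460340667))
((array([ 509.1, -175.8]), array([ 23.9, 181.9]), -2.79, [[418.0, -183.0], [599.0, -192.0], [601.0, -168.0], [419.0, -159.0]]), np.float64(0.04419393029423381), np.int64(1327))
top 743 face offset [ 6.46185076e-05 -4.99192657e-02] z slope [-0.00071468 -0.04984356]
side 3715 face offset [ 0.00096845 -0.05193256] z slope [ 0.00033162 -0.05196913]
274 100 [ 0.737 -0.162  0.098]
272 125 [ 0.696 -0.16   0.077]
320 290 [ 0.387 -0.259  0.004]
340 310 [ 0.352 -0.29   0.032]
355 195 [ 0.567 -0.321  0.053]
```

```bash
python3 - <<'E'
from meas import *
from bench import readout, read_camera
import bench;print([n for n in dir(bench) if n[0]!='_'])
c=dict(np.load("top0.npz"));W=cloud(c);s=dict(np.load("side0.npz"));S=cloud(s)
for v,u in((75,55),(55,125),(95,5),(60,60),(90,90)):print(u,v,np.round(S[v,u],3))
for n,w in(("top",W),("side",S)):
    z=w[...,2];m=big((z>.035)&(z<.055)&(w[...,1]<-.12)&(w[...,1]>-.22)&(w[...,0]<.655)&(w[...,0]>.405))
    print(n,rect(w[m]))
    p=w[m];u=np.array([.9986,-.054])
    a=p[:,:2]@u; b=p[:,:2]@np.array([.054,.9986])
    # left edge of the board per bin
    e=[(t,np.percentile(b[(a>t)&(a<t+.02)],97)) for t in np.arange(.43,.64,.02) if ((a>t)&(a<t+.02)).sum()>20]
    print(np.polyfit(*np.array(e).T,1),a.min(),a.max())
w=read_camera("wrist");cv2.imwrite("pics/w0.png",w["image"][:,:,::-1]);print(w["tool_from_camera"],w["fx"])
Z=w["range_z"];v,u=np.mgrid[0:384,0:512]
P=np.stack([(u-w["cx"])/w["fx"]*Z,(v-w["cy"])/w["fy"]*Z,Z],-1);T=w["tool_from_camera"];Q=P@T[:3,:3].T+T[:3,3]
m=(Z>0)&(Q[...,2]<.05);print(m.sum(),Q[m].min(0) if m.any() else 0,Q[m].max(0) if m.any() else 0)
E
```

```text
['env', 'read_camera', 'readout']
55 75 [0.604 0.65  0.055]
125 55 [0.844 0.659 0.057]
5 95 [0.462 0.661 0.034]
60 60 [0.646 0.69  0.08 ]
90 90 [ 0.679  0.614 -0.002]
top (array([ 528.2, -173.4]), array([ 22.4, 218.6]), -3.2, [[419.0, -178.0], [637.0, -191.0], [638.0, -168.0], [420.0, -156.0]])
[-0.00225263 -0.13278528] 0.4275763629677074 0.6461426833945737
side (array([ 528.2, -176.7]), array([ 23.9, 220.1]), -2.79, [[418.0, -183.0], [637.0, -194.0], [639.0, -170.0], [419.0, -159.0]])
[ 4.84232582e-05 -1.38345371e-01] 0.42694296080668975 0.6470536652280825
[[ 1.29097280e-04 -9.53225957e-01 -3.02258595e-01  8.34927445e-02]
 [ 9.99999786e-01  3.16999489e-04 -5.72605351e-04 -1.08722338e-03]
 [ 6.41638103e-04 -3.02258456e-01  9.53225794e-01 -1.63364368e-01]
 [ 0.00000000e+00  0.00000000e+00  0.00000000e+00  1.00000000e+00]] 345.8753916342335
58285 [-0.01229005 -0.07110314 -0.11118256] [0.10519921 0.11006907 0.04998834]
```

View pics/w0.png

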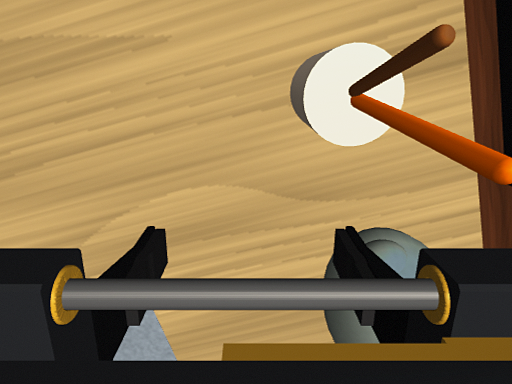

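The wrist view shows the fingers at columns 110–170 and 335–375. The body spans the full image width at rows 250–384, with a rod in front, so the body is wide along the tool's y. Next I'll get its actual x extent by height.

```bash
python3 - <<'E'
from meas import *
from bench import read_camera
w=read_camera("wrist")
Z=w["range_z"];v,u=np.mgrid[0:384,0:512]
P=np.stack([(u-w["cx"])/w["fx"]*Z,(v-w["cy"])/w["fy"]*Z,Z],-1);T=w["tool_from_camera"];Q=P@T[:3,:3].T+T[:3,3]
for v,u in((255,30),(290,30),(300,250),(290,65),(235,158),(300,135),(260,130),(350,250),(352,350),(375,250),(375,30),(320,365),(270,345),(232,345)):
    print(u,v,np.round(Q[v,u]*1000))
q=Q[(Z>0)&(Q[...,2]<.02)]*1000
for z in range(-115,20,10):
    k=q[(q[:,2]>=z)&(q[:,2]<z+10)]
    if len(k):print(z,len(k),np.round(np.percentile(k,[0,100],axis=0)[:,:2]).tolist())
E
```

```text
30 255 [ 38. -60. -80.]
30 290 [ 36. -52. -94.]
250 300 [ 30.  -1. -89.]
65 290 [ 32. -48. -88.]
158 235 [ 10. -46.  -9.]
135 300 [ 30. -30. -89.]
130 260 [ 11. -51. -36.]
250 350 [ 23.  -1. -99.]
350 352 [  24.   22. -100.]
250 375 [  25.   -1. -107.]
30 375 [  26.  -46. -108.]
365 320 [ -7.  44. -50.]
345 270 [ -1.  42. -24.]
345 232 [10. 46. -6.]
-115 9754 [[24.0, -54.0], [27.0, 54.0]]
-105 9967 [[17.0, -62.0], [38.0, 61.0]]
-95 20764 [[8.0, -65.0], [39.0, 65.0]]
-85 6104 [[-3.0, -71.0], [39.0, 71.0]]
-75 1354 [[-11.0, -51.0], [37.0, 64.0]]
-65 911 [[-12.0, -50.0], [8.0, 48.0]]
-55 1088 [[-12.0, -59.0], [12.0, 56.0]]
-45 1005 [[-10.0, -58.0], [12.0, 55.0]]
-35 955 [[-3.0, -56.0], [50.0, 108.0]]
-25 1587 [[-9.0, -54.0], [52.0, 109.0]]
-15 1292 [[-10.0, -54.0], [101.0, 109.0]]
-5 1266 [[-10.0, -54.0], [105.0, 107.0]]
5 647 [[44.0, 77.0], [103.0, 105.0]]
15 289 [[46.0, 77.0], [101.0, 103.0]]
```

Call:
{"fn": "servo_tool", "kwargs": {
  "increments": [
    [0, -20, 0, 0],
    [0, -45, 0, 0],
    [0, -70, 0, 0],
    [0, -95, 0, 0],
    [0, -120, 0, 0],
    [0, -145, 0, 0],
    [0, -170, 0, 0],
    [0, -190, 0, 0],
    [0, -200, 0, 0],
    [0, -200, 0, 0]
  ],
  "jaw": 87
}}

```text
time: 1.03
position: [0.1118, 0.4088, 0.2229]
tool_rot: [3.141, 0.0, 2.875]
contact_force: [-0.0, 0.6, -0.1]
grip_width: 1.0
grasp_force: 0.0
```

```bash
python3 - <<'E'
from bench import readout
o=readout.get_obs()
for k in("time","joints","position","tool_rot","contact_force"):print(k,o[k].round(3) if hasattr(o[k],'round') else o[k])
E
```

```text
time 1.0333
joints [-1.309 -0.11  -0.096  1.948 -0.011  1.303 -0.097]
position [0.112 0.409 0.223]
tool_rot [3.141 0.    2.875]
contact_force [-0.011  0.644 -0.07 ]
```

Call:
{"fn": "servo_tool", "kwargs": {
  "increments": [
    [-29, 2, -14, 0.12],
    [-58, 4, -28, 0.24],
    [-87, 6, -42, 0.36],
    [-116, 8, -56, 0.48],
    [-145, 10, -70, 0.6],
    [-174, 12, -84, 0.72],
    [-203, 14, -98, 0.84],
    [-232, 16, -112, 0.96],
    [-261, 18, -126, 1.08],
    [-290, 20, -140, 1.2]
  ]
}}

```text
time: 1.87
position: [0.3991, 0.353, 0.363]
tool_rot: [3.141, 0.0, 1.669]
contact_force: [1.0, 0.6, 0.4]
grip_width: 0.999
grasp_force: 0.0
```

Call:
{"fn": "servo_tool", "kwargs": {
  "increments": [
    [-36, 4, -10, 0.015],
    [-72, 9, -20, 0.03],
    [-108, 13, -30, 0.045],
    [-144, 18, -40, 0.06],
    [-180, 22, -50, 0.075],
    [-216, 22, -60, 0.09],
    [-252, 18, -70, 0.105],
    [-288, 10, -80, 0.12],
    [-324, 0, -90, 0.135],
    [-360, -10, -100, 0.148]
  ]
}}

```text
time: 2.7
position: [0.4249, -0.0079, 0.4631]
tool_rot: [3.141, 0.001, 1.525]
contact_force: [1.6, 0.6, 1.4]
grip_width: 0.999
grasp_force: 0.0
```

Call:
{"fn": "servo_tool", "kwargs": {
  "increments": [
    [-34, -20, 0, 0],
    [-68, -40, 0, 0],
    [-102, -60, 0, 0],
    [-136, -80, 0, 0],
    [-170, -100, 0, 0],
    [-204, -122, 0, 0],
    [-238, -144, 0, 0],
    [-272, -168, 0, 0],
    [-304, -194, 0, 0],
    [-334, -222, 0, 0]
  ]
}}

```text
time: 3.53
position: [0.1868, -0.3321, 0.463]
tool_rot: [3.141, 0.001, 1.526]
contact_force: [1.4, -1.3, -0.1]
grip_width: 0.995
grasp_force: 0.0
```

Call:
{"fn": "servo_tool", "kwargs": {
  "increments": [
    [-20, -30, 0, 0],
    [-40, -60, 0, 0],
    [-60, -90, 0, 0],
    [-80, -120, 0, 0],
    [-95, -150, 0, 0],
    [-110, -180, 0, 0],
    [-120, -200, 0, 0],
    [-120, -200, 0, 0]
  ]
}}

```text
time: 4.2
position: [-0.0221, -0.4433, 0.4632]
tool_rot: [3.14, 0.001, 1.518]
contact_force: [-1.1, -1.0, 0.4]
grip_width: 0.995
grasp_force: 0.0
```

```bash
cat > st.py <<'E'
from bench import readout
o=readout.get_obs()
for k in("time","joints","position","tool_rot","contact_force"):print(k,o[k].round(3) if hasattr(o[k],'round') else o[k])
E
python3 st.py
```

```text
time 4.2
joints [ 0.025 -0.478  0.994  1.467  0.422  1.918  1.063]
position [-0.022 -0.443  0.463]
tool_rot [3.140e+00 1.000e-03 1.518e+00]
contact_force [-1.083 -1.021  0.413]
```

Call:
{"fn": "servo_tool", "kwargs": {
  "increments": [
    [0, 0, -20, 0],
    [0, 0, -40, 0],
    [0, 0, -60, 0],
    [0, 0, -80, 0],
    [0, 0, -100, 0],
    [0, 0, -120, 0]
  ]
}}

```text
time: 4.7
position: [-0.0162, -0.4378, 0.5759]
tool_rot: [3.142, 0.011, 1.527]
contact_force: [-0.9, 0.6, 1.6]
grip_width: 0.999
grasp_force: 0.0
```

```bash
python3 st.py
```

```text
time 4.7
joints [ 0.193 -0.185  1.082  1.157  0.189  2.055  1.314]
position [-0.016 -0.438  0.576]
tool_rot [3.142 0.011 1.527]
contact_force [-0.886  0.636  1.616]
```

Call:
{"fn": "servo_tool", "kwargs": {
  "increments": [
    [0, 0, -25, 0],
    [0, 0, -50, 0],
    [0, 0, -75, 0],
    [0, 0, -100, 0],
    [0, 0, -125, 0],
    [0, 0, -150, 0],
    [0, 0, -150, 0]
  ]
}}

```text
time: 5.28
position: [-0.012, -0.4231, 0.6106]
tool_rot: [-3.123, 0.069, 1.522]
contact_force: [1.0, 0.0, 0.1]
grip_width: 1.002
grasp_force: 0.0
```

```bash
python3 st.py
```

```text
time 5.2833
joints [ 1.107 -0.07   0.324  1.086  0.06   2.057  1.412]
position [-0.012 -0.423  0.611]
tool_rot [-3.123  0.069  1.522]
contact_force [1.01  0.036 0.073]
```

Call:
{"fn": "servo_tool", "kwargs": {
  "increments": [
    [0, 0, -40, 0],
    [0, 0, -80, 0],
    [0, 0, -120, 0],
    [0, 0, -160, 0],
    [0, 0, -200, 0],
    [0, 0, -200, 0],
    [0, 0, -200, 0]
  ]
}}

```text
time: 5.87
position: [-0.0125, -0.4165, 0.6286]
tool_rot: [-3.122, 0.104, 1.523]
contact_force: [-0.1, -0.7, 0.1]
grip_width: 1.0
grasp_force: 0.0
```

```bash
python3 st.py
```

```text
time 5.8667
joints [ 2.014 -0.046 -0.504  1.023  0.01   2.057  1.465]
position [-0.012 -0.416  0.629]
tool_rot [-3.122  0.104  1.523]
contact_force [-0.08  -0.708  0.135]
```

Call:
{"fn": "servo_tool", "kwargs": {
  "increments": [
    [0, 0, 25, 0],
    [0, 0, 50, 0],
    [0, 0, 75, 0],
    [0, 0, 100, 0],
    [0, 0, 100, 0]
  ]
}}

```text
time: 6.28
position: [-0.0155, -0.4259, 0.5248]
tool_rot: [-3.122, 0.097, 1.522]
contact_force: [-0.5, -0.3, -1.5]
grip_width: 1.004
grasp_force: 0.0
```

```bash
python3 st.py
```

```text
time 6.2833
joints [ 2.04  -0.143 -0.466  1.341 -0.042  1.832  1.513]
position [-0.016 -0.426  0.525]
tool_rot [-3.122  0.097  1.522]
contact_force [-0.487 -0.282 -1.468]
```

Call:
{"fn": "servo_tool", "kwargs": {
  "increments": [
    [0, 0, -40, 0],
    [0, 0, -80, 0],
    [0, 0, -120, 0],
    [0, 0, -160, 0],
    [0, 0, -200, 0]
  ]
}}

```text
time: 6.7
position: [-0.0114, -0.4131, 0.6373]
tool_rot: [-3.123, 0.129, 1.525]
contact_force: [-0.3, -0.1, -0.4]
grip_width: 0.999
grasp_force: 0.0
```

Call:
{"fn": "servo_tool", "kwargs": {
  "increments": [
    [0, 0, -200, 0],
    [0, 0, -200, 0],
    [0, 0, -200, 0],
    [0, 0, -200, 0]
  ]
}}

```text
time: 7.03
position: [-0.0114, -0.4046, 0.663]
tool_rot: [-3.122, 0.178, 1.524]
contact_force: [-0.7, 0.1, -0.6]
grip_width: 0.997
grasp_force: 0.0
```

```bash
python3 st.py
```

```text
time 7.0333
joints [ 2.598 -0.097 -0.958  0.958 -0.071  2.059  1.548]
position [-0.011 -0.405  0.663]
tool_rot [-3.122  0.178  1.524]
contact_force [-0.665  0.145 -0.578]
```

Call:
{"fn": "servo_tool", "kwargs": {
  "increments": [
    [0, 0, -200, 0],
    [0, 0, -200, 0],
    [0, 0, -200, 0],
    [0, 0, -200, 0]
  ]
}}

```text
time: 7.37
position: [-0.0121, -0.3955, 0.6831]
tool_rot: [-3.123, 0.225, 1.522]
contact_force: [-0.2, 0.3, -0.1]
grip_width: 1.0
grasp_force: 0.0
```

Call:
{"fn": "servo_tool", "kwargs": {
  "increments": [
    [0, 0, -200, 0],
    [0, 0, -200, 0],
    [0, 0, -200, 0],
    [0, 0, -200, 0]
  ]
}}

```text
time: 7.7
position: [-0.0104, -0.3837, 0.7038]
tool_rot: [-3.123, 0.275, 1.525]
contact_force: [0.5, 0.1, -0.0]
grip_width: 0.996
grasp_force: 0.0
```

```bash
python3 st.py
```

```text
time 7.7
joints [ 2.358 -0.151 -0.678  0.922 -0.103  2.058  1.562]
position [-0.01  -0.384  0.704]
tool_rot [-3.123  0.275  1.525]
contact_force [ 0.492  0.077 -0.049]
```

Call:
{"fn": "servo_tool", "kwargs": {
  "increments": [
    [0, 0, -200, 0],
    [0, 0, -200, 0],
    [0, 0, -200, 0],
    [0, 0, -200, 0]
  ]
}}

```text
time: 8.03
position: [-0.0093, -0.3689, 0.7241]
tool_rot: [-3.123, 0.326, 1.526]
contact_force: [-0.4, 0.4, -0.1]
grip_width: 1.001
grasp_force: 0.0
```

Call:
{"fn": "servo_tool", "kwargs": {
  "increments": [
    [0, 0, -200, 0],
    [0, 0, -200, 0],
    [0, 0, -200, 0],
    [0, 0, -200, 0]
  ]
}}

```text
time: 8.37
position: [-0.0073, -0.358, 0.7433]
tool_rot: [-3.118, 0.374, 1.526]
contact_force: [-0.1, 0.5, 0.7]
grip_width: 0.999
grasp_force: 0.0
```

Call:
{"fn": "servo_tool", "kwargs": {
  "increments": [
    [0, 0, -200, 0],
    [0, 0, -200, 0],
    [0, 0, -200, 0],
    [0, 0, -200, 0]
  ]
}}

```text
time: 8.7
position: [-0.0014, -0.3548, 0.7591]
tool_rot: [-3.115, 0.411, 1.536]
contact_force: [1.7, -0.1, 0.8]
grip_width: 1.0
grasp_force: 0.0
```

Call:
{"fn": "servo_tool", "kwargs": {
  "increments": [
    [0, 0, -200, 0],
    [0, 0, -200, 0],
    [0, 0, -200, 0],
    [0, 0, -200, 0]
  ]
}}

```text
time: 9.03
position: [0.0063, -0.3541, 0.7755]
tool_rot: [-3.112, 0.448, 1.545]
contact_force: [1.6, 0.1, -0.3]
grip_width: 0.999
grasp_force: 0.0
```

```bash
python3 st.py
```

```text
time 9.0333
joints [ 1.982 -0.198 -0.412  0.818 -0.037  2.057  1.502]
position [ 0.006 -0.354  0.776]
tool_rot [-3.112  0.448  1.545]
contact_force [ 1.606  0.135 -0.283]
```

```bash
cat > conv.py <<'E'
import sys,numpy as np
from scipy.spatial.transform import Rotation as Ro
from bench import readout
o=readout.get_obs();R=Ro.from_euler("xyz",o["tool_rot"]).as_matrix();p=o["position"]
print("t",o["time"],"p",p.round(4),"F",o["contact_force"].round(1),"q",o["joints"].round(2))
print("tool x",R[:,0].round(3),"y",R[:,1].round(3),"z",R[:,2].round(3),"y-angle deg",np.degrees(np.arctan2(R[1,1],R[0,1])).round(2))
q=p
for a in sys.argv[1:]:
    t=np.array(eval(a));print(a,"from start:",((t-p)@R*1000).round(1),"len from prev",np.linalg.norm(t-q).round(3));q=t
E
python3 conv.py "(.25,-.35,.65)" "(.47,-.1,.5)" "(.5,.2,.45)" "(.557,.17,.3)" "(.557,.17,.03)"
```

```text
t 9.0333 p [ 0.0063 -0.3541  0.7755] F [ 1.6  0.1 -0.3] q [ 1.98 -0.2  -0.41  0.82 -0.04  2.06  1.5 ]
tool x [ 0.023  0.901 -0.433] y [ 0.999 -0.038 -0.027] z [-0.041 -0.432 -0.901] y-angle deg -2.2
(.25,-.35,.65) from start: [ 63.6 246.7 101.4] len from prev 0.274
(.47,-.1,.5) from start: [358.9 460.9 119.7] len from prev 0.365
(.5,.2,.45) from start: [651.5 480.7  34. ] len from prev 0.306
(.557,.17,.3) from start: [690.7 542.8 179.7] len from prev 0.163
(.557,.17,.03) from start: [807.6 550.1 423. ] len from prev 0.27
```

Call:
{"fn": "servo_tool", "kwargs": {
  "increments": [
    [8, 30, 13, 0],
    [16, 61, 25, 0],
    [24, 92, 38, 0],
    [32, 123, 50, 0],
    [40, 154, 63, 0],
    [48, 185, 76, 0],
    [56, 216, 88, 0],
    [64, 247, 101, 0]
  ]
}}

```text
time: 9.7
position: [0.2465, -0.3521, 0.6494]
tool_rot: [-3.11, 0.449, 1.531]
contact_force: [0.3, -0.8, 0.5]
grip_width: 1.001
grasp_force: 0.0
```

Call:
{"fn": "servo_tool", "kwargs": {
  "increments": [
    [29, 21, 2, 0],
    [59, 43, 4, 0],
    [88, 64, 6, 0],
    [118, 86, 8, 0],
    [147, 107, 10, 0],
    [177, 128, 12, 0],
    [206, 150, 14, 0],
    [236, 171, 15, 0],
    [265, 193, 16, 0],
    [295, 214, 18, 0]
  ]
}}

```text
time: 10.53
position: [0.4695, -0.1052, 0.4985]
tool_rot: [-3.109, 0.448, 1.531]
contact_force: [0.2, -0.7, 0.5]
grip_width: 1.001
grasp_force: 0.0
```

```bash
python3 conv.py  "(.5,.2,.45)" "(.557,.17,.3)" "(.557,.17,.03)"
```

```text
t 10.5333 p [ 0.4695 -0.1052  0.4985] F [ 0.2 -0.7  0.5] q [ 1.92 -0.48 -1.46  1.28 -0.06  1.77  0.37]
tool x [ 0.036  0.901 -0.433] y [ 0.998 -0.054 -0.03 ] z [-0.05  -0.431 -0.901] y-angle deg -3.09
(.5,.2,.45) from start: [297.   15.5 -89.5] len from prev 0.311
(.557,.17,.3) from start: [337.   78.5  55.7] len from prev 0.163
(.557,.17,.03) from start: [454.   86.5 298.9] len from prev 0.27
```

Call:
{"fn": "servo_tool", "kwargs": {
  "increments": [
    [30, 1, -9, 0],
    [60, 3, -18, 0],
    [90, 5, -27, 0],
    [120, 7, -36, 0],
    [150, 8, -45, 0]
  ]
}}

```text
time: 10.95
position: [0.452, 0.0323, 0.4741]
tool_rot: [-3.136, 0.439, 1.529]
contact_force: [0.6, 1.3, -0.8]
grip_width: 1.001
grasp_force: 0.0
```

```bash
python3 conv.py  "(.5,.2,.45)" "(.557,.17,.3)" "(.557,.17,.03)"
```

```text
t 10.95 p [0.452  0.0323 0.4741] F [ 0.6  1.3 -0.8] q [ 1.63 -0.5  -1.47  1.32 -0.06  1.82  0.1 ]
tool x [ 0.038  0.904 -0.425] y [ 0.999 -0.044 -0.005] z [-0.023 -0.424 -0.905] y-angle deg -2.55
(.5,.2,.45) from start: [163.7  40.6 -50.5] len from prev 0.176
(.557,.17,.3) from start: [202.5  99.6  96.7] len from prev 0.163
(.557,.17,.03) from start: [317.2 100.9 341.1] len from prev 0.27
```

Call:
{"fn": "servo_tool", "kwargs": {
  "increments": [
    [10, 33, 10, 0],
    [25, 64, 20, 0],
    [50, 90, 30, 0],
    [80, 100, 30, 0],
    [110, 100, 30, 0],
    [140, 100, 30, 0]
  ]
}}

```text
time: 11.45
position: [0.452, 0.0586, 0.415]
tool_rot: [3.115, 0.423, 1.529]
contact_force: [0.5, 0.2, 0.1]
grip_width: 0.996
grasp_force: 0.0
```

```bash
python3 conv.py "(.557,.17,.3)" "(.557,.17,.03)"
```

```text
t 11.45 p [0.452  0.0586 0.415 ] F [0.5 0.2 0.1] q [ 1.51 -0.5  -1.47  1.46 -0.07  1.71  0.  ]
tool x [ 0.038  0.911 -0.411] y [ 0.999 -0.031  0.024] z [ 0.009 -0.411 -0.911] y-angle deg -1.8
(.557,.17,.3) from start: [152.7  98.7  59.9] len from prev 0.191
(.557,.17,.03) from start: [263.6  92.2 306. ] len from prev 0.27
```

```bash
python3 conv.py "(.42,-.1,.52)" "(.25,-.33,.6)" "(.1,-.38,.6)"
```

```text
t 11.45 p [0.452  0.0586 0.415 ] F [0.5 0.2 0.1] q [ 1.51 -0.5  -1.47  1.46 -0.07  1.71  0.  ]
tool x [ 0.038  0.911 -0.411] y [ 0.999 -0.031  0.024] z [ 0.009 -0.411 -0.911] y-angle deg -1.8
(.42,-.1,.52) from start: [-188.9  -24.5  -30.7] len from prev 0.193
(.25,-.33,.6) from start: [-437.8 -185.3  -10.5] len from prev 0.297
(.1,-.38,.6) from start: [-489.1 -333.6    8.7] len from prev 0.158
```

Call:
{"fn": "servo_tool", "kwargs": {
  "increments": [
    [-38, -5, -6, 0],
    [-76, -10, -12, 0],
    [-114, -15, -18, 0],
    [-152, -20, -24, 0],
    [-189, -25, -31, 0],
    [-220, -45, -28, 0],
    [-251, -65, -26, 0],
    [-282, -85, -23, 0],
    [-313, -105, -21, 0],
    [-344, -125, -18, 0]
  ]
}}

```text
time: 12.28
position: [0.3139, -0.2436, 0.5706]
tool_rot: [3.115, 0.423, 1.532]
contact_force: [-0.0, -0.3, 0.1]
grip_width: 0.999
grasp_force: 0.0
```

Call:
{"fn": "servo_tool", "kwargs": {
  "increments": [
    [-30, -20, 3, 0],
    [-60, -40, 5, 0],
    [-94, -60, 8, 0],
    [-105, -95, 11, 0],
    [-115, -130, 15, 0],
    [-125, -165, 18, 0],
    [-140, -200, 20, 0]
  ]
}}

```text
time: 12.87
position: [0.1089, -0.3725, 0.6044]
tool_rot: [3.114, 0.423, 1.532]
contact_force: [-1.0, -1.0, -0.1]
grip_width: 0.994
grasp_force: 0.0
```

```bash
python3 conv.py "(.15,-.55,.5)" "(.3,-.6,.4)" "(.65,-.25,.4)" "(.7,.1,.35)"
```

```text
t 12.8667 p [ 0.1089 -0.3725  0.6044] F [-1.  -1.  -0.1] q [ 1.39 -0.39 -0.22  1.41  0.07  1.71  1.16]
tool x [ 0.035  0.911 -0.41 ] y [ 0.999 -0.028  0.025] z [ 0.012 -0.411 -0.912] y-angle deg -1.58
(.15,-.55,.5) from start: [-117.5   43.3  168.6] len from prev 0.21
(.3,-.6,.4) from start: [-116.7  192.1  282.1] len from prev 0.187
(.65,-.25,.4) from start: [214.7 532.2 142.3] len from prev 0.495
(.7,.1,.35) from start: [555.9 571.2  44.7] len from prev 0.357
```

Call:
{"fn": "servo_tool", "kwargs": {
  "increments": [
    [0, 0, -40, 0],
    [0, 0, -80, 0],
    [0, 0, -120, 0],
    [0, 0, -160, 0],
    [0, 0, -200, 0]
  ]
}}

```text
time: 13.28
position: [0.1089, -0.3072, 0.7459]
tool_rot: [3.108, 0.431, 1.533]
contact_force: [0.8, 0.9, -0.2]
grip_width: 1.0
grasp_force: 0.0
```

Call:
{"fn": "servo_tool", "kwargs": {
  "increments": [
    [0, 0, -200, 0],
    [0, 0, -200, 0],
    [0, 0, -200, 0],
    [0, 0, -200, 0]
  ]
}}

```text
time: 13.62
position: [0.1232, -0.3064, 0.7629]
tool_rot: [3.121, 0.453, 1.536]
contact_force: [-0.2, 1.9, 1.6]
grip_width: 1.002
grasp_force: 0.0
```

```bash
python3 conv.py "(.15,-.55,.5)" "(.3,-.6,.4)" "(.65,-.25,.4)" "(.7,.1,.35)"
```

```text
t 13.6167 p [ 0.1232 -0.3064  0.7629] F [-0.2  1.9  1.6] q [ 2.18 -0.33 -0.64  0.88 -0.2   2.05  1.35]
tool x [ 0.031  0.899 -0.437] y [ 0.999 -0.026  0.018] z [ 0.005 -0.438 -0.899] y-angle deg -1.49
(.15,-.55,.5) from start: [-103.1   28.3  343.1] len from prev 0.359
(.3,-.6,.4) from start: [-99.6 177.7 455.7] len from prev 0.187
(.65,-.25,.4) from start: [226.  518.4 304.3] len from prev 0.495
(.7,.1,.35) from start: [564.  558.4 196.4] len from prev 0.357
```

Call:
{"fn": "servo_tool", "kwargs": {
  "increments": [
    [-11, 3, 37, 0],
    [-22, 6, 74, 0],
    [-33, 9, 111, 0],
    [-44, 12, 148, 0],
    [-55, 15, 185, 0],
    [-66, 18, 222, 0],
    [-77, 21, 260, 0],
    [-88, 24, 298, 0],
    [-98, 45, 330, 0],
    [-100, 75, 350, 0]
  ]
}}

```text
time: 14.45
position: [0.1933, -0.5533, 0.4894]
tool_rot: [3.121, 0.449, 1.53]
contact_force: [-0.9, -0.8, -1.0]
grip_width: 0.996
grasp_force: 0.0
```

```bash
python3 conv.py "(.3,-.6,.4)" "(.45,-.5,.4)" "(.65,-.25,.4)" "(.7,.1,.35)"
```

```text
t 14.45 p [ 0.1933 -0.5533  0.4894] F [-0.9 -0.8 -1. ] q [ 2.2  -0.08 -1.07  1.4   0.12  1.37  1.08]
tool x [ 0.037  0.9   -0.434] y [ 0.999 -0.032  0.019] z [ 0.003 -0.434 -0.901] y-angle deg -1.82
(.3,-.6,.4) from start: [  0.7 106.4 101.2] len from prev 0.147
(.45,-.5,.4) from start: [ 96.2 253.1  58.3] len from prev 0.18
(.65,-.25,.4) from start: [328.6 445.  -49.6] len from prev 0.32
(.7,.1,.35) from start: [ 667.2  482.9 -156.5] len from prev 0.357
```

Call:
{"fn": "servo_tool", "kwargs": {
  "increments": [
    [-8, 27, 30, 0],
    [-16, 54, 60, 0],
    [-24, 81, 90, 0],
    [-28, 108, 118, 0],
    [-28, 140, 130, 0]
  ]
}}

```text
time: 14.87
position: [0.3347, -0.6394, 0.3853]
tool_rot: [3.123, 0.446, 1.533]
contact_force: [-1.2, -0.1, -0.1]
grip_width: 1.002
grasp_force: 0.0
```

```bash
python3 conv.py "(.45,-.5,.4)" "(.65,-.25,.4)" "(.7,.1,.35)"
```

```text
t 14.8667 p [ 0.3347 -0.6394  0.3853] F [-1.2 -0.1 -0.1] q [ 1.7   0.42 -1.13  1.29  0.74  1.39  0.59]
tool x [ 0.034  0.901 -0.432] y [ 0.999 -0.03   0.016] z [ 0.002 -0.432 -0.902] y-angle deg -1.7
(.45,-.5,.4) from start: [123.2 111.3 -73.2] len from prev 0.181
(.65,-.25,.4) from start: [ 355.3  303.8 -180.9] len from prev 0.32
(.7,.1,.35) from start: [ 694.   342.5 -286.9] len from prev 0.357
```

Call:
{"fn": "servo_tool", "kwargs": {
  "increments": [
    [25, 28, -14, 0],
    [50, 56, -28, 0],
    [75, 84, -42, 0],
    [100, 112, -57, 0],
    [125, 140, -72, 0],
    [150, 168, -84, 0],
    [180, 190, -98, 0],
    [210, 212, -112, 0],
    [240, 234, -126, 0],
    [270, 256, -140, 0]
  ]
}}

```text
time: 15.7
position: [0.6001, -0.3386, 0.4031]
tool_rot: [3.122, 0.452, 1.536]
contact_force: [0.5, -0.9, -0.3]
grip_width: 1.001
grasp_force: 0.0
```

```bash
python3 conv.py "(.67,-.2,.4)" "(.7,.1,.36)" "(.62,.2,.3)" "(.557,.17,.1)"
```

```text
t 15.7 p [ 0.6001 -0.3386  0.4031] F [ 0.5 -0.9 -0.3] q [ 0.93  0.51 -1.11  1.15  0.91  1.73 -0.  ]
tool x [ 0.031  0.899 -0.436] y [ 0.999 -0.026  0.017] z [ 0.004 -0.437 -0.9  ] y-angle deg -1.52
(.67,-.2,.4) from start: [128.2  66.2 -57.4] len from prev 0.155
(.7,.1,.36) from start: [ 416.3   87.5 -152.4] len from prev 0.304
(.62,.2,.3) from start: [ 529.9    3.9 -142.4] len from prev 0.141
(.557,.17,.1) from start: [588.3 -61.8  50.3] len from prev 0.212
```

Working: q1 now does the swing. I'll continue left.

Call:
{"fn": "servo_tool", "kwargs": {
  "increments": [
    [32, 17, -14, 0],
    [64, 34, -28, 0],
    [96, 52, -43, 0],
    [130, 66, -57, 0],
    [166, 70, -70, 0],
    [202, 73, -82, 0],
    [238, 76, -94, 0],
    [274, 79, -106, 0],
    [310, 82, -118, 0],
    [346, 84, -130, 0]
  ]
}}

```text
time: 16.53
position: [0.6938, 0.0267, 0.3695]
tool_rot: [3.124, 0.453, 1.536]
contact_force: [0.4, 0.0, 0.2]
grip_width: 0.998
grasp_force: 0.0
```

```bash
python3 conv.py  "(.7,.1,.36)" "(.62,.2,.3)" "(.557,.19,.1)"
```

```text
t 16.5333 p [0.6938 0.0267 0.3695] F [0.4 0.  0.2] q [ 0.18  0.7  -1.03  0.92  1.02  2.   -0.49]
tool x [ 0.031  0.899 -0.437] y [ 1.    -0.026  0.016] z [ 0.003 -0.438 -0.899] y-angle deg -1.52
(.7,.1,.36) from start: [ 70.2   4.1 -23.6] len from prev 0.074
(.62,.2,.3) from start: [183.9 -79.5 -13.6] len from prev 0.141
(.557,.19,.1) from start: [ 260.4 -145.4  170.4] len from prev 0.21
```

Call:
{"fn": "servo_tool", "kwargs": {
  "increments": [
    [34, 0, -8, 0],
    [68, -8, -14, 0],
    [104, -20, -16, 0],
    [140, -38, -16, 0],
    [176, -58, -14, 0],
    [195, -85, -5, 0],
    [200, -95, 0, 0]
  ]
}}

```text
time: 17.12
position: [0.6009, 0.2117, 0.2781]
tool_rot: [3.128, 0.453, 1.546]
contact_force: [-0.3, -0.0, -0.2]
grip_width: 0.996
grasp_force: 0.0
```

```bash
python3 conv.py  "(.6,.2,.2)" "(.557,.19,.1)" "(.557,.18,.03)"
```

```text
t 17.1167 p [0.6009 0.2117 0.2781] F [-0.3 -0.  -0.2] q [-0.01  0.72 -1.07  1.15  0.9   1.95 -0.9 ]
tool x [ 0.022  0.899 -0.437] y [ 1.    -0.019  0.012] z [ 0.003 -0.438 -0.899] y-angle deg -1.07
(.6,.2,.2) from start: [23.6 -1.7 75.4] len from prev 0.079
(.557,.19,.1) from start: [ 57.4 -45.7 169.6] len from prev 0.109
(.557,.18,.03) from start: [ 79.  -46.3 236.9] len from prev 0.071
```

Call:
{"fn": "servo_tool", "kwargs": {
  "increments": [
    [10, -8, 30, 0.01],
    [20, -16, 60, 0.02],
    [30, -24, 90, 0.034],
    [40, -32, 120, 0.034],
    [50, -40, 150, 0.034],
    [57, -46, 175, 0.034],
    [65, -46, 198, 0.034],
    [72, -46, 217, 0.034],
    [77, -46, 230, 0.034],
    [78, -46, 236, 0.034]
  ]
}}

```text
time: 17.95
position: [0.562, 0.1747, 0.032]
tool_rot: [3.108, 0.453, 1.499]
contact_force: [-0.7, 0.4, -0.2]
grip_width: 0.999
grasp_force: 0.0
```

```bash
python3 conv.py  "(.556,.12,.03)" "(.555,.095,.03)"; python3 - <<'E'
from meas import *
from bench import read_camera
import cv2
c=read_camera("side");cv2.imwrite("pics/s1.png",c["image"][:,:,::-1])
E
```

```text
t 17.95 p [0.562  0.1747 0.032 ] F [-0.7  0.4 -0.2] q [ 0.09  0.85 -1.01  1.56  0.97  1.57 -1.18]
tool x [ 0.064  0.897 -0.438] y [ 0.998 -0.057  0.03 ] z [ 0.002 -0.439 -0.899] y-angle deg -3.26
(.556,.12,.03) from start: [-48.6  -2.9  25.8] len from prev 0.055
(.555,.095,.03) from start: [-71.1  -2.5  36.7] len from prev 0.025
```

View pics/s1.png

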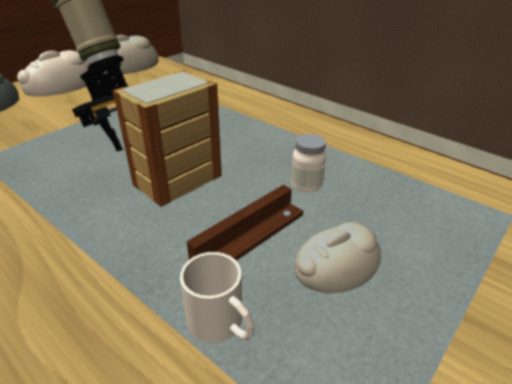

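Call:
{"fn": "servo_tool", "kwargs": {
  "increments": [
    [-14, 0, 7, 0],
    [-31, 0, 15, 0],
    [-48, 0, 23, 0],
    [-58, 0, 28, 0],
    [-63, 0, 31, 0],
    [-67, 0, 33, 0],
    [-71, 0, 35, 0],
    [-75, 0, 37, 0],
    [-79, 0, 38, 0],
    [-83, 0, 40, 0]
  ]
}}

```text
time: 18.83
position: [0.5579, 0.0874, 0.0346]
tool_rot: [3.104, 0.447, 1.502]
contact_force: [1.0, 9.2, -2.3]
grip_width: 1.002
grasp_force: 4.8
```

```bash
python3 conv.py; python3 - <<'E'
from meas import *
from bench import read_camera
c=read_camera("side");S=cloud(c);print("side",crate(S)[0][:3]);z=S[...,2]
print("topz",crate(S)[1])
c=read_camera("top");W=cloud(c)
for z0 in(.185,):
    z=W[...,2];m=big((z>.185)&(z<.22)&(W[...,1]<.3));p=W[m];print(rect(p)[:3],np.polyfit(p[:,1],p[:,2],1))
E
```

```text
t 18.8333 p [0.5579 0.0874 0.0346] F [ 1.   9.2 -2.3] q [ 0.28  0.77 -1.02  1.69  0.98  1.49 -1.09]
tool x [ 0.062  0.9   -0.432] y [ 0.998 -0.052  0.034] z [ 0.008 -0.434 -0.901] y-angle deg -2.99
side (array([551. ,  26.6]), array([104.3, 151.8]), -3.09)
topz 0.19966328235175987
(array([551.5,  28.6]), array([101.4, 150.9]), -3.1) [0.00957893 0.19936503]
```

Call:
{"fn": "servo_tool", "kwargs": {
  "increments": [
    [-4, 0, 2, 0],
    [-10, 0, 5, 0],
    [-16, 0, 8, 0],
    [-22, 0, 11, 0],
    [-28, 0, 14, 0],
    [-34, 0, 17, 0],
    [-40, 0, 20, 0],
    [-46, 0, 22, 0],
    [-52, 0, 25, 0],
    [-57, 0, 28, 0]
  ]
}}

```text
time: 19.77
position: [0.5545, 0.0242, 0.0344]
tool_rot: [3.104, 0.447, 1.503]
contact_force: [0.1, 12.0, 1.4]
grip_width: 1.001
grasp_force: 6.0
```

Call:
{"fn": "servo_tool", "kwargs": {
  "increments": [
    [-6, 0, 3, 0],
    [-12, 0, 6, 0],
    [-18, 0, 9, 0],
    [-24, 0, 12, 0],
    [-30, 0, 14, 0],
    [-36, 0, 17, 0],
    [-41, 0, 20, 0],
    [-45, 0, 22, 0],
    [-48, 0, 23, 0],
    [-50, 0, 24, 0]
  ]
}}

```text
time: 20.6
position: [0.5517, -0.0312, 0.0347]
tool_rot: [3.103, 0.448, 1.502]
contact_force: [1.1, 9.5, -2.1]
grip_width: 1.001
grasp_force: 5.1
```

```bash
python3 conv.py; cat > look.py <<'E'
from meas import *
from bench import read_camera
for n in("top","side"):
    c=read_camera(n);w=cloud(c);np.savez(n+"1.npz",**c);print(n,crate(w)[0][:3],crate(w)[1])
    z=w[...,2];m=big((z>.18)&(z<.22)&(w[...,1]<.3));p=w[m];print(np.polyfit(p[:,1],p[:,2],1).round(4))
E
python3 look.py
```

```text
t 20.6 p [ 0.5517 -0.0312  0.0347] F [ 1.1  9.5 -2.1] q [ 0.51  0.68 -1.03  1.8   1.    1.38 -0.95]
tool x [ 0.062  0.899 -0.433] y [ 0.998 -0.052  0.034] z [ 0.009 -0.434 -0.901] y-angle deg -2.97
top (array([545.2, -88.8]), array([100.4, 150.8]), -3.02) 0.19982148336405578
[0.0006 0.1997]
side (array([544.6, -92.6]), array([102.4, 153. ]), -3.34) 0.19999750593377655
[0.0691 0.2041]
```

Call:
{"fn": "servo_tool", "kwargs": {
  "increments": [
    [-4, 0, 2, 0],
    [-8, 0, 4, 0],
    [-12, 0, 6, 0],
    [-15, 0, 7, 0],
    [-16.5, 0, 8, 0],
    [-18, 0, 8.6, 0],
    [-19, 0, 9.1, 0],
    [-20, 0, 9.6, 0]
  ]
}}

```text
time: 21.37
position: [0.5505, -0.0529, 0.0347]
tool_rot: [3.103, 0.447, 1.503]
contact_force: [0.8, 10.5, -2.2]
grip_width: 1.002
grasp_force: 5.1
```

Call:
{"fn": "servo_tool", "kwargs": {
  "increments": [
    [-0.5, 0, 0.25, 0],
    [-1, 0, 0.5, 0],
    [-1.5, 0, 0.7, 0],
    [-1.5, 0, 0.7, 0]
  ]
}}

```text
time: 21.7
position: [0.5504, -0.0546, 0.0347]
tool_rot: [3.104, 0.447, 1.503]
contact_force: [0.6, 10.6, -1.8]
grip_width: 1.003
grasp_force: 4.8
```

Call:
{"fn": "servo_tool", "kwargs": {
  "increments": [
    [-0.5, 0, 0.25, 0],
    [-1, 0, 0.5, 0],
    [-1.5, 0, 0.7, 0],
    [-1.5, 0, 0.7, 0]
  ]
}}

```text
time: 22.03
position: [0.5504, -0.0555, 0.0347]
tool_rot: [3.103, 0.446, 1.503]
contact_force: [1.2, 11.8, -1.5]
grip_width: 0.996
grasp_force: 5.9
```

```bash
python3 conv.py; python3 look.py
```

```text
t 22.0333 p [ 0.5504 -0.0555  0.0347] F [ 1.2 11.8 -1.5] q [ 0.56  0.67 -1.03  1.82  1.    1.36 -0.91]
tool x [ 0.061  0.9   -0.432] y [ 0.998 -0.051  0.034] z [ 0.009 -0.433 -0.901] y-angle deg -2.91
top (array([ 543.8, -113.1]), array([100.5, 150.8]), -2.99) 0.19981464557078307
[0.0014 0.1998]
side (array([ 543.6, -115.4]), array([103.7, 152.7]), -3.01) 0.20003821763407847
[0.0674 0.2056]
```

Call:
{"fn": "servo_tool", "kwargs": {
  "increments": [
    [-0.5, 0, 0.25, 0],
    [-1, 0, 0.5, 0],
    [-1, 0, 0.5, 0],
    [-1, 0, 0.5, 0]
  ]
}}

```text
time: 22.47
position: [0.5506, -0.0558, 0.0347]
tool_rot: [3.103, 0.445, 1.504]
contact_force: [1.2, 14.7, -2.5]
grip_width: 1.003
grasp_force: 7.2
```

Call:
{"fn": "servo_tool", "kwargs": {
  "increments": [
    [-0.5, 0, 0.25, 0],
    [-1, 0, 0.5, 0],
    [-1, 0, 0.5, 0],
    [-1, 0, 0.5, 0]
  ]
}}

```text
time: 22.8
position: [0.5506, -0.0559, 0.0348]
tool_rot: [3.102, 0.444, 1.504]
contact_force: [1.5, 17.1, -1.1]
grip_width: 1.001
grasp_force: 8.7
```

Call:
{"fn": "servo_tool", "kwargs": {
  "increments": [
    [-1, 0, 0.5, 0],
    [-2, 0, 1, 0],
    [-3, 0, 1.4, 0],
    [-4, 0, 1.9, 0],
    [-4, 0, 1.9, 0],
    [-4, 0, 1.9, 0]
  ]
}}

```text
time: 23.3
position: [0.5507, -0.0562, 0.0348]
tool_rot: [3.102, 0.438, 1.507]
contact_force: [0.9, 30.4, 1.6]
grip_width: 0.999
grasp_force: 14.9
```

```bash
python3 conv.py; python3 look.py; python3 - <<'E'
from meas import *
c=dict(np.load("top1.npz"))
im=c["image"][:,:,::-1][130:310,170:350];im=cv2.resize(im,(720,540),interpolation=2)[:, :540+180];cv2.imwrite("pics/t2.png",im)
E
```

```text
t 23.3 p [ 0.5507 -0.0562  0.0348] F [ 0.9 30.4  1.6] q [ 0.57  0.66 -1.03  1.82  1.    1.35 -0.9 ]
tool x [ 0.057  0.904 -0.424] y [ 0.998 -0.047  0.036] z [ 0.013 -0.425 -0.905] y-angle deg -2.67
top (array([ 543.8, -113.3]), array([100.5, 150.6]), -3.17) 0.19975757347935752
[0.0004 0.1997]
side (array([ 543.7, -116.4]), array([103. , 152.8]), -3.29) 0.20007914518849101
[0.0668 0.2055]
```

View pics/t2.png

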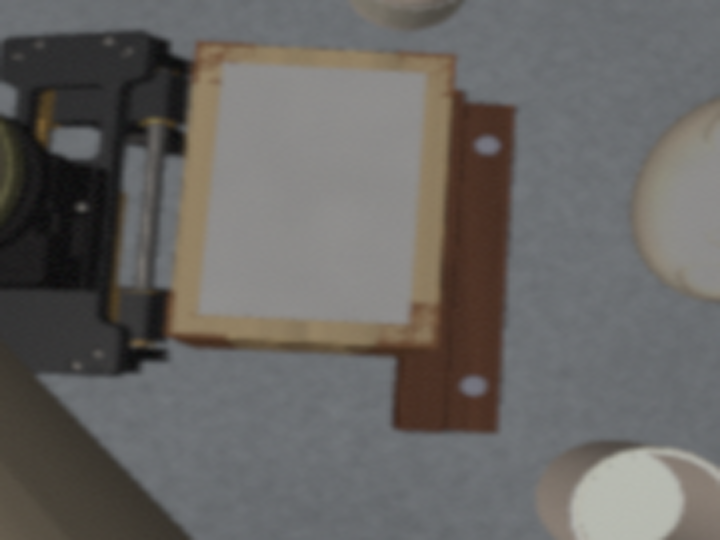

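The crop shows the crate's right edge lying along the stop's board. The stop runs past it at both ends, clearly at the near end (rows 345–430) and by about 19 mm at the far end according to the measurements. Now I'll retract horizontally.

Call:
{"fn": "servo_tool", "kwargs": {
  "increments": [
    [2, 0, -1, 0],
    [5, 0, -2.4, 0],
    [9, 0, -4.2, 0],
    [15, 0, -7, 0],
    [25, 0, -11.8, 0],
    [40, 0, -18.8, 0],
    [56, 0, -26.4, 0],
    [72, 0, -34, 0],
    [80, 0, -37.6, 0],
    [80, 0, -37.6, 0]
  ]
}}

```text
time: 24.23
position: [0.5545, 0.0242, 0.0339]
tool_rot: [3.104, 0.452, 1.502]
contact_force: [0.4, 0.8, -0.2]
grip_width: 1.005
grasp_force: 0.0
```

```bash
python3 conv.py; python3 look.py; python3 - <<'E'
from meas import *
a=dict(np.load("top0.npz"));c=dict(np.load("top1.npz"));W=cloud(c);s=dict(np.load("side1.npz"));S=cloud(s)
z=W[...,2]
# bystander motion
d=np.abs(a["image"].astype(int)-c["image"].astype(int)).max(-1)
for n,(r,q) in dict(jar=((90,142),(254,295)),mug=((275,330),(300,372)),form=((155,235),(322,388))).items():print(n,(d[r[0]:r[1],q[0]:q[1]]>30).sum())
cv2.imwrite("pics/s3.png",s["image"][:,:,::-1])
E
```

```text
t 24.2333 p [0.5545 0.0242 0.0339] F [ 0.4  0.8 -0.2] q [ 0.4   0.72 -1.03  1.75  0.99  1.44 -1.02]
tool x [ 0.062  0.898 -0.436] y [ 0.998 -0.052  0.034] z [ 0.008 -0.438 -0.899] y-angle deg -2.99
top (array([ 543.9, -113.4]), array([100.6, 150.6]), -3.22) 0.19975073524836223
[0.0009 0.1997]
side (array([ 543.3, -115.8]), array([103.7, 152.7]), -2.85) 0.2000584349470149
[0.0665 0.2055]
jar 0
mug 0
form 0
```

View pics/s3.png

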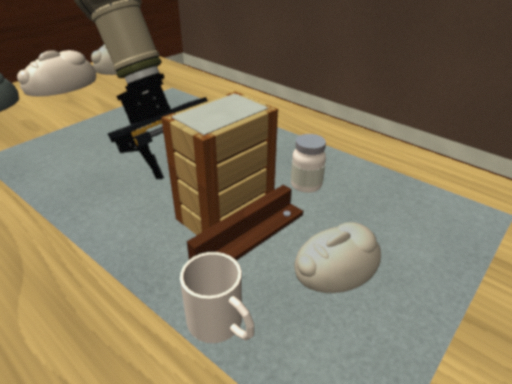

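The side view shows the crate upright along the stop (contact line from about (200,232) to (285,190)). The gripper is clear at (150,170), and the jar, mug and form haven't moved. Handing in.

```bash
python3 -c "
from bench import env;print(env.finish_job())"
```

```text
the job is handed in; nothing more can be done
None
```

The crate stands upright and flush along the bench stop (angles match within about 0.1°), inside both its ends, pushed by the fingertips about 35 mm above the bench with the tool leaned about 26° (by driving the wrist to its joint limit); the jar, mug and face form did not move, and I handed in at about 24 s of the 48 s, with no verdict shown.

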